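# Snap the back onto a watch

### The arm

A 6-joint arm with a two-finger parallel gripper is mounted at the origin on a cart in front of the work surface, level with it; the furniture and walls round the work are solid. World frame = base frame: x ahead of the robot, y to its left, z up, the work surface at z = 0. Lengths are in m, angles in rad, forces in N, time in s.
With the tool pointing down it reaches from about 0.375 to 0.9 m from the base axis. Payload 3.1 kg.
Tool frame: the origin (TCP) lies on the front face of the gripper's body, between the roots of the fingers; the fingertips stand 73 mm ahead of it and the grasp point (between the pads) lies 54 mm ahead of it (manip.tips_ahead is the distance from the TCP to the fingertips, in m); z points along the fingers, y is the line along which they close (so a half turn about z gives the same grasp; the last joint's range is limited). The gripper opens to 85 mm and grips with 20 to 120 N. Pads are 22 mm wide; open, the fingers measure 114 mm over their backs; the gripper's body (76 mm by 85 mm) begins 54 mm behind the grasp point. The pads swing forward as they close: fully open they stand 13 mm farther back than shut.
Start: joints at [1.163, 0.527, 1.433, -0, 1.181, -0.178], TCP at [0.142, 0.609, 0.304] pointing down, gripper open.
Joint ranges: [-3.08, 3.08], [-0.75, 2.2], [0.22, 2.44], [-1.43, 4.57], [0, 2.65], [-2.85, 2.85]. Speed limits (rad/s): [2.79, 2.79, 3.14, 3.14, 3.14, 3.14].

### API

Orientations are given as a unit quaternion [x, y, z, w].
In Python, from station import sense, eyes, workorder, manip gives the robot as it stands.
- The arm moves only by the shell command python3 -m inch 'ROWS' [OPENING] [FORCE]. ROWS is JSON, a list of rows, each an object of numbers: "dx", "dy", "dz": the shift along the tool's x, y, z in cm; "wx", "wy", "wz": the turn, a rotation vector about the tool's x, y, z in degrees. In form: [{"dx": .., "dy": .., "dz": .., "wx": .., "wy": .., "wz": ..}, ...]. A call has 1 to 10 rows; each row shifts and turns the commanded pose from where the row before left it, along the tool's axes as they then stand; what a row does not reach is not made up. A row lasts 1/8 s, in which the tool goes at most 62.5 mm and 10.7 degrees, less where a joint would pass 70% of its speed; a pose out of reach is approached as far as the arm can. A call with a gripper value outside its range is refused whole. OPENING is the opening, from 0 (shut) to 1 (fully open), set as the call begins (- or left out, the last holds). The fingers move at their own pace and stop on an object; FORCE is the grip in N (left out, the last holds). Time passes only in rows, so rows that do not move let the fingers close. It gives the time, the measured TCP pose, the force, the opening and the grip force at its end, in the units of the state.
- sense(): the state, without advancing time (a new reading comes with each control period).
- eyes.snapshot(name): name is "scene" or "top" or "wrist"; returns the picture (420x560x3 uint8, red, green, blue); there is no depth.
- eyes.camera_params(name): a dict with "fx", "fy", "cx", "cy" (pixels), "rvec" (rotation vector, rad) and "tvec" (3), from world to camera coordinates, as OpenCV has them. Camera axes: x right, y down, z forward; pixel columns grow to the right and rows downward; lengths in m; the calibration is good to about 2 mm. A picture is of the moment at which its call begins: read the wrist's pose just before it. camera_params takes no time and is no camera call; for the wrist camera it gives the pose at the moment of the call.
- workorder.sign_off(): hands the job in; it is judged then, once.
The state is a dict: "t": time; "q": joint angles; "qd": joint speeds; "tau": joint torques, N m; "tcp_pos": TCP position; "tool_rot": TCP orientation; "force": force on the tool from outside, world axes, zero at the start; "ft_torque": the same for the moment, N m; "finger_gap": opening from 0.0 (shut) to 1.0 (fully open); "gripper_force": force on a finger pad.
Only numpy, scipy, OpenCV 4.12 (cv2) and the standard library are available. Lean on these libraries where they do the work, as an engineer would, in place of code of your own. Each camera call takes 0.05 s, during which the arm holds its last target. There are 200 camera calls.

### The job

The watch in the case holder has its new cell and needs closing. Lay its bronze back, marked side up as it lies in the tray, into the open mouth of the watch case and let go of it; then, holding the pusher by its handle, press the back straight down with the pusher's white die (not with the gripper) until it snaps fully home, its cover lying level on the rim all round. Stand the pusher upright in the tray again, and leave the other things on the bench where they are.

Things in the scene. Friction and masses are not known exactly. Their poses are not given: they have to be found in the camera images.
- watch_mouth (a point): Centre of the open mouth of the watch case, level with its rim, 32 mm above the bench; z up. The mouth is 43 mm across and deep enough for the back. Just inside the rim runs a sprung steel snap bead in six parts, 37 mm across: laid in, the back first rests on it, its cover 4 to 5 mm above the rim, and takes about 12 N straight down near its middle to snap past. Home, the cover lies on the rim.
- case_holder: Low dark case holder fixed to the bench, 112 mm (its x) by 60 mm, origin at the centre of its underside, z up; its knurled screw head points to its -x. It holds a bronze wristwatch case (53 mm across, no strap) dial down between four short white pins, whose tops are 2.5 mm below the watch's rim. The open mouth is above the origin.
- back_centre (a point): Centre of the loose watch back, half-way up (5 mm above its underside); z along its axis, up. Round, bronze, 10 mm high, lying flat in the tray, marked side up. Its top 3 mm are the cover, a disc 47 mm across to grasp it by. Laid loose in the mouth, its centre lies about 2.5 mm above the rim; snapped home, 2 mm below the rim.
- watch_back: The same watch back, origin at the centre of its underside, z up; about 45 g. Below the cover (7 to 10 mm up) is the snap spigot: a lead-in cone 33 mm across at the underside, widening to a ridge 40 mm across 3 mm up, then a groove 36 mm across.
- pusher_grip (a point): Middle of the handle of the hand pusher, on its axis, 44 mm above its lower face; z up along the axis. The pusher stands upright in the tray: white nylon die at the bottom (32 mm across, 10 mm high, tapering to 14 mm), short neck, then a knurled aluminium handle 22 mm across from 18 to 70 mm up, with a black cap that ends 79.5 mm up.
- pusher: The same pusher, origin at the centre of its lower face, z up; about 90 g.
- tray_floor (a point): Centre of the tray's green floor, 5.6 mm above the bench. The wooden tray is fixed, 172 mm along this frame's x and 112 mm along y; rims 5 mm wide, tops 11 mm above the bench. Two spare dies (white and blue, up to 26 mm across, 13 mm high) are fixed at x = 0, y = -36 and +34 mm. The back lies near one end (x about +-45 mm), the pusher stands near the other; either way round.
- loupe: Bystander: steel eye loupe, 22 mm across, 14 mm high; origin at the centre of its underside.
- tweezers_b: Bystander: steel tweezers, 122 mm long, 9 mm high; origin at the centre of the underside.
- cutters: Bystander: black side cutters, 118 mm long, 12 mm high; origin at the centre of the underside.

How it is judged:
On the way, in this order (a step that is already met when the one before it is completed fails the run):
1. the back lies loose in the mouth of the watch case, on the snap bead, let go by the gripper (horizontal distance between back_centre and watch_mouth below 0.003 m and z of back_centre in the frame of watch_mouth between 0.001 and 0.005 m and angle between back_centre's own z axis and vertical below 0.1 rad and contact force between each of the arm, the fingers and watch_back below 0.05 N), for 0.2 s.
2. the back is home and level, with the pusher bearing on it (horizontal distance between back_centre and watch_mouth below 0.0025 m and z of back_centre in the frame of watch_mouth below -0.001 m and angle between back_centre's own z axis and vertical below 0.04 rad and contact force between pusher and watch_back above 3 N), for 0.05 s.
At the end, for the whole second after the job is handed in: The back is snapped home in the watch case: centred within 2.5 mm, its centre at least 1 mm below the rim (2 mm when the cover lies on the rim), level within 0.04 rad; the pusher stands upright (within 0.06 rad) on the floor of the tray, released and at rest (horizontal distance between back_centre and watch_mouth below 0.0025 m and z of back_centre in the frame of watch_mouth below -0.001 m and angle between back_centre's own z axis and vertical below 0.04 rad and x of pusher_grip in the frame of tray_floor between -0.078 and 0.078 m and y of pusher_grip in the frame of tray_floor between -0.04 and 0.04 m and z of pusher_grip in the frame of tray_floor below 0.047 m and angle between pusher_grip's own z axis and vertical below 0.06 rad and linear speed of each of pusher, watch_back below 0.02 m/s); the robot touches nothing.
It fails at once if the back is pressed below the snap bead with the gripper instead of the pusher (contact force between any of the fingers, the arm and watch_back above 1 N and horizontal distance between back_centre and watch_mouth below 0.004 m and z of back_centre in the frame of watch_mouth below 0.0005 m).
It fails at once if a bystander (loupe, tweezers or cutters) is moved by more than 20 mm (distance of any of loupe, tweezers_b, cutters from where it was at the start of the episode above 0.02 m).
It also fails if it takes over 54 s, if anything falls off the work surface, if the arm or the gripper's body presses on something with over 40 N, if the wrist force passes 120 N, or if a joint passes its speed limit or range.

## Working session

There is one attempt and no reset: what is moved stays moved. The work goes in short steps, Python scripts to look and compute and a shell command to move; the robot and the scene stay as the last step left them, time stands still between calls to the robot, and variables do not carry over. Pictures are saved under pics/ and viewed, at most 12 in all, crops included, and the job is handed in when it is done.

```bash
mkdir -p pics; ls
python3 - <<'E'
from station import sense, eyes, manip
import cv2
print(sense(), manip.tips_ahead)
for n in ("top","scene"):
    im=eyes.snapshot(n); cv2.imwrite(f"pics/{n}0.png",im[:,:,::-1]); print(n,eyes.camera_params(n))
E
```

```text
pics
{'t': 0.0, 'q': array([ 1.16250860e+00,  5.28479210e-01,  1.43388479e+00, -1.86877466e-05,
        1.18139508e+00, -1.78470568e-01]), 'qd': array([-0.00028851, -0.00054875, -0.00097194, -0.00030459, -0.00035148,
        0.00062847]), 'tau': array([ 6.05937985e-04, -4.42339754e+01, -1.78030515e+01, -6.57587947e-06,
        8.36128194e-03,  5.65464006e-06]), 'tcp_pos': array([0.14210933, 0.60806301, 0.302931  ]), 'tool_rot': array([ 1.14652273e-01,  9.93405095e-01, -1.03943197e-03, -3.04982662e-04]), 'force': array([-0.13191069, -0.19467303, -1.55000058]), 'ft_torque': array([-0.03748781, -0.03555575, -0.03555701]), 'gripper_force': 0.0, 'finger_gap': 1.0056987692228245} 0.0726
top {'fx': 465.39329297072277, 'fy': 465.39329297072277, 'cx': 278.2807628134031, 'cy': 210.01514158323022, 'rvec': array([ 2.18408917, -2.12737974,  0.19332559]), 'tvec': array([0.09836332, 0.46526295, 0.89368073])}
scene {'fx': 492.61681518317044, 'fy': 492.61681518317044, 'cx': 276.80564257720806, 'cy': 215.00577180081476, 'rvec': array([ 1.09200777, -2.10668663,  1.2369862 ]), 'tvec': array([0.38008076, 0.22474187, 0.83791724])}
```

View pics/top0.png

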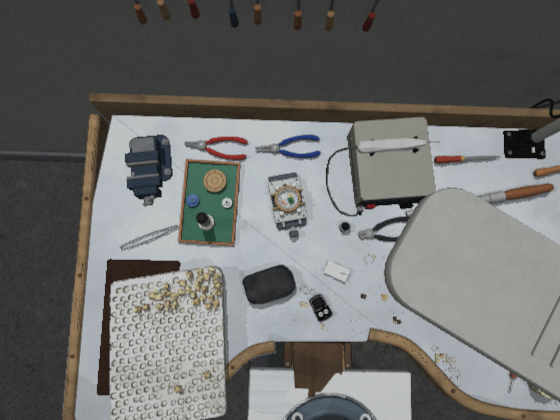

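View pics/scene0.png

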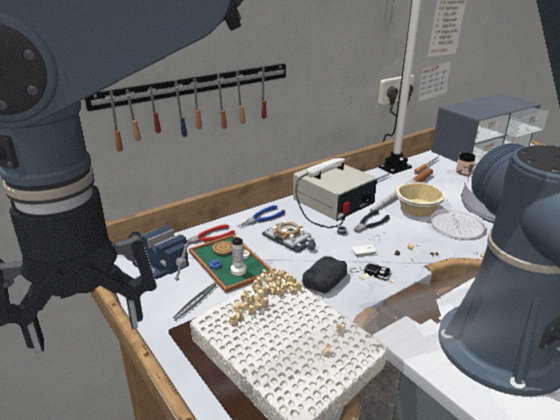

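The top view shows the back at (214,181), the pusher cap at (203,218), the watch mouth at (288,199), the holder's screw at (294,234) and the tray corners at about (187,160), (240,163), (236,245), (180,242). The bystanders are clear of these.

```bash
cat > h.py <<'E'
import numpy as np, cv2
from scipy.spatial.transform import Rotation as R
from station import sense, eyes
def ray(cam,uv,z):
    p=cam if isinstance(cam,dict) else eyes.camera_params(cam)
    M=R.from_rotvec(p["rvec"]).as_matrix(); c=-M.T@p["tvec"]
    d=M.T@np.array([(uv[0]-p["cx"])/p["fx"],(uv[1]-p["cy"])/p["fy"],1])
    return c+d*(z-c[2])/d[2]
def proj(cam,X):
    p=cam if isinstance(cam,dict) else eyes.camera_params(cam)
    x=R.from_rotvec(p["rvec"]).as_matrix()@np.array(X)+p["tvec"]
    return x[:2]/x[2]*p["fx"]+[p["cx"],p["cy"]]
def delta(target,ydir=None):
    """shift in tool axes (cm) to bring TCP to target; turn about tool z (deg) so tool y is along ydir (world angle, deg); shift is in CURRENT axes"""
    s=sense(); r=R.from_quat(s["tool_rot"])
    print("t %.2f tcp"%s["t"],s["tcp_pos"].round(4),"shift cm",(r.inv().apply(np.array(target)-s["tcp_pos"])*100).round(2))
    m=r.as_matrix(); print("tilt x,y deg",np.degrees(m[:2,2]).round(2),"y-axis deg",np.degrees(np.arctan2(m[1,1],m[0,1])).round(2))
    if ydir is not None:
        a=np.radians(ydir); v=r.inv().apply([np.cos(a),np.sin(a),0])
        w=np.degrees(np.arctan2(-v[0],v[1])); print("wz", w.round(1),"or",((w+360)%360-180).round(1), "q6",s["q"][5].round(2))
E
python3 - <<'E'
from h import *
for n,uv,z in [("back",(214,181),.0156),("cap",(203,218),.085),("mouth",(288,199),.032),("screw",(294,234),.02),
 *[("c",c,.011) for c in [(187,160),(240,163),(236,245),(180,242)]]]:
    print(n,ray("top",uv,z).round(4))
delta([.5,0,.3])
print({k:v for k,v in eyes.camera_params("wrist").items()})
E
```

```text
back [0.5214 0.2428 0.0156]
cap [0.4356 0.2521 0.085 ]
mouth [0.4856 0.0916 0.032 ]
screw [0.4168 0.0775 0.02  ]
c [0.5649 0.3008 0.011 ]
c [0.562  0.1915 0.011 ]
c [0.3923 0.1934 0.011 ]
c [0.3954 0.3057 0.011 ]
t 0.10 tcp [0.1421 0.6081 0.303 ] shift cm [-48.7  -51.06   0.39]
tilt x,y deg [-0.04 -0.11] y-axis deg 76.84
{'fx': 350.439109318709, 'fy': 350.439109318709, 'cx': 281.54118071401035, 'cy': 209.58018310005437, 'rvec': array([-2.25534571, -1.79246656, -0.28151651]), 'tvec': array([-0.62533596, -0.04220929,  0.38066654])}
```

```bash
python3 -m inch '[{"wz":-6},{"wz":-6}]' 0.75 30
python3 - <<'E'
from h import *
delta([.48,.17,.30],88.8)
p=eyes.camera_params("wrist"); M=R.from_rotvec(p["rvec"]).as_matrix(); c=-M.T@p["tvec"]; print(c, M[2])
E
```

```text
t 0.10 tcp [0.1421 0.6081 0.303 ] shift cm [-42.88 -34.96   0.36]
tilt x,y deg [-0.04 -0.11] y-axis deg 76.84
wz -12.0 or 168.0 q6 -0.18
[0.06604122 0.62745134 0.37373397] [ 0.30064573 -0.07186435 -0.95102453]invalid input at $[0]: expected keys dx, dy, dz, wx, wy, wz
```

```bash
python3 -m inch '[{"dx":0,"dy":0,"dz":0,"wx":0,"wy":0,"wz":-6},{"dx":0,"dy":0,"dz":0,"wx":0,"wy":0,"wz":-6},{"dx":-3,"dy":-3.8,"dz":0,"wx":0,"wy":0,"wz":0},{"dx":-3,"dy":-3.8,"dz":0,"wx":0,"wy":0,"wz":0},{"dx":-3,"dy":-3.8,"dz":0,"wx":0,"wy":0,"wz":0},{"dx":-3,"dy":-3.8,"dz":0,"wx":0,"wy":0,"wz":0},{"dx":-3,"dy":-3.8,"dz":0,"wx":0,"wy":0,"wz":0},{"dx":-3,"dy":-3.8,"dz":0,"wx":0,"wy":0,"wz":0},{"dx":-3,"dy":-3.8,"dz":0,"wx":0,"wy":0,"wz":0},{"dx":-3,"dy":-3.8,"dz":0,"wx":0,"wy":0,"wz":0}]' 0.75 30; python3 -m inch '[{"dx":-3.5,"dy":-4.2,"dz":0,"wx":0,"wy":0,"wz":0},{"dx":-3.5,"dy":-4.2,"dz":0,"wx":0,"wy":0,"wz":0},{"dx":-3.5,"dy":-4.2,"dz":0,"wx":0,"wy":0,"wz":0},{"dx":0,"dy":0,"dz":0,"wx":0,"wy":0,"wz":0},{"dx":0,"dy":0,"dz":0,"wx":0,"wy":0,"wz":0}]'
python3 - <<'E'
from h import *
delta([.48,.17,.30],88.8)
p=eyes.camera_params("wrist"); im=eyes.snapshot("wrist"); cv2.imwrite("pics/w1.png",im[:,:,::-1])
import json; json.dump({k:np.array(v).tolist() for k,v in p.items()},open("w1.json","w"))
for X in [(.5214,.2428,.0156),(.4856,.0916,.032),(.4356,.2521,.085)]: print(proj(p,X))
E
```

```text
t: 1.35
tcp_pos: [0.3767, 0.2983, 0.3037]
tool_rot: [0.01, 1.0, -0.0, -0.0]
force: [0.8, -0.6, -0.2]
finger_gap: 0.752
gripper_force: 0.0
t: 1.98
tcp_pos: [0.4778, 0.1716, 0.3034]
tool_rot: [0.011, 1.0, 0.0, -0.001]
force: [0.2, -0.3, -0.1]
finger_gap: 0.752
gripper_force: 0.0
t 1.98 tcp [0.4778 0.1716 0.3034] shift cm [-0.22 -0.15  0.34]
tilt x,y deg [-0.11  0.01] y-axis deg 88.78
wz -0.0 or 180.0 q6 -1.43
[347.09821156 213.45115964]
[200.9319103  187.68780651]
[377.66586427 140.57716211]
```

View pics/w1.png

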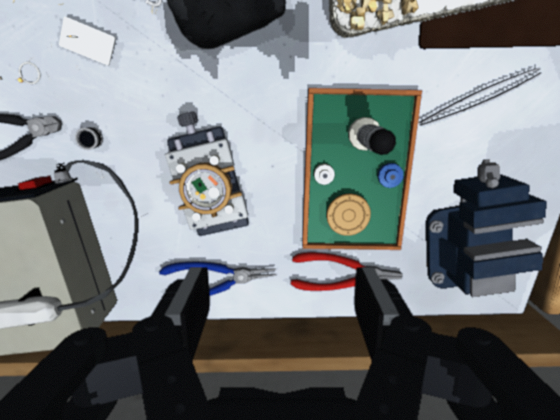

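The wrist view shows the back at (349,215), the pusher cap at (382,140) with its die at (363,133), the mouth at (207,188), and the tray corners at (308,88), (421,91), (401,248), (303,246). Next I fit the bronze shapes.

```bash
cat >> h.py <<'E'
def bronze(im,cam,guess,z,rmax=45):
    hsv=cv2.cvtColor(im,cv2.COLOR_RGB2HSV)
    m=cv2.inRange(hsv,(8,70,70),(26,255,255))
    w=np.zeros_like(m); cv2.circle(w,tuple(int(v) for v in guess),rmax,255,-1); m&=w
    cs,_=cv2.findContours(m,cv2.RETR_EXTERNAL,cv2.CHAIN_APPROX_NONE)
    c=max(cs,key=cv2.contourArea); h=cv2.convexHull(c)
    P=np.array([ray(cam,q[0],z)[:2] for q in h],np.float32)
    # outline cast on plane z: ellipse axes there should be the known diameter
    e=cv2.fitEllipse(P*1000); print("centre mm",np.round(e[0],1),"axes",np.round(e[1],1),"px",np.round(cv2.fitEllipse(h)[0],1)); return np.array(e[0])/1000
E
python3 - <<'E'
from h import *; import json
p=json.load(open("w1.json")); im=cv2.imread("pics/w1.png")[:,:,::-1].copy()
t=cv2.imread("pics/top0.png")[:,:,::-1].copy()
print("back");bronze(im,p,(349,215),.0156,32); bronze(t,"top",(214,181),.0156,16)
print("case");bronze(im,p,(207,188),.031,42); bronze(t,"top",(288,199),.031,22)
for uv in [(308,88),(421,91),(401,248),(303,246)]: print(ray(p,uv,.011).round(4))
print("cap",ray(p,(382,140),.085).round(4),"die",ray(p,(363,133),.0106).round(4))
E
```

```text
back
centre mm [522.5 244. ] axes [46.6 47.3] px [348.2 214. ]
centre mm [522.6 242.1] axes [45.4 46.6] px [214.4 180.5]
case
centre mm [487.7  96.3] axes [54.4 77. ] px [206.  188.7]
centre mm [487.6  93.5] axes [53.4 75.1] px [287.  198.1]
[0.3925 0.2005 0.011 ]
[0.3974 0.3114 0.011 ]
[0.5653 0.3061 0.011 ]
[0.5607 0.1954 0.011 ]
cap [0.4352 0.2556 0.085 ] die [0.4369 0.2567 0.0106]
```

```bash
python3 -m inch '[{"dx":-1.08,"dy":1.8,"dz":3.5,"wx":0,"wy":0,"wz":0},{"dx":-1.08,"dy":1.8,"dz":3.5,"wx":0,"wy":0,"wz":0},{"dx":-1.08,"dy":1.8,"dz":3.5,"wx":0,"wy":0,"wz":0},{"dx":-1.08,"dy":1.8,"dz":3.5,"wx":0,"wy":0,"wz":0},{"dx":0,"dy":0,"dz":0,"wx":0,"wy":0,"wz":0},{"dx":0,"dy":0,"dz":0,"wx":0,"wy":0,"wz":0}]' 0.72
python3 - <<'E'
from h import *
p=eyes.camera_params("wrist"); im=eyes.snapshot("wrist"); cv2.imwrite("pics/w2.png",im[:,:,::-1])
g=proj(p,(.5225,.243,.0156)); print(g); b=bronze(im,p,g,.0156,75)
delta([b[0],b[1],.0832],88.8)
E
```

```text
t: 2.78
tcp_pos: [0.5222, 0.2434, 0.1645]
tool_rot: [0.009, 1.0, -0.0, -0.0]
force: [0.6, -0.4, 0.3]
finger_gap: 0.72
gripper_force: 0.0
[279.05075211 219.70415016]
centre mm [522.8 244. ] axes [46.7 47.3] px [280.6 219.1]
t 2.83 tcp [0.5227 0.2431 0.1651] shift cm [-0.    0.09  8.19]
tilt x,y deg [0.06 0.01] y-axis deg 88.9
wz 0.1 or -179.9 q6 -1.31
```

View pics/w2.png

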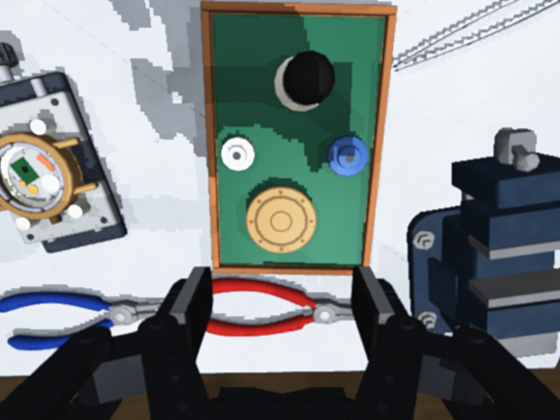

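Run:
```python
from h import *
p=eyes.camera_params("wrist"); s=sense()
M=R.from_rotvec(p["rvec"]).as_matrix(); c=-M.T@p["tvec"]
for g in (.061,):
  for row in (266,268):
    d=p["fx"]*g/142
    X=c+M.T@(d*np.array([(282-p["cx"])/p["fx"],(row-p["cy"])/p["fy"],1]))
    print((X-s["tcp_pos"]).round(4))
```

```text
[-0.0085  0.0016 -0.065 ]
[-0.0077  0.0016 -0.0647]
```

```bash
python3 -m inch '[{"dx":0,"dy":0.02,"dz":2.5,"wx":0,"wy":0,"wz":0},{"dx":0,"dy":0.02,"dz":2.5,"wx":0,"wy":0,"wz":0},{"dx":0,"dy":0,"dz":2.0,"wx":0,"wy":0,"wz":0},{"dx":0,"dy":0,"dz":1.0,"wx":0,"wy":0,"wz":0},{"dx":0,"dy":0,"dz":0.7,"wx":0,"wy":0,"wz":0},{"dx":0,"dy":0,"dz":0,"wx":0,"wy":0,"wz":0},{"dx":0,"dy":0,"dz":0,"wx":0,"wy":0,"wz":0}]'
python3 - <<'E'
from h import *
p=eyes.camera_params("wrist"); im=eyes.snapshot("wrist"); cv2.imwrite("pics/w3.png",im[:,:,::-1])
g=proj(p,(.5225,.2435,.0156)); print(g); b=bronze(im,p,g,.0156,140)
delta([b[0],b[1],.078],88.8)
E
```

```text
t: 3.7
tcp_pos: [0.5236, 0.2432, 0.0776]
tool_rot: [0.01, 1.0, 0.0, 0.001]
force: [-0.2, 0.1, -0.8]
finger_gap: 0.717
gripper_force: 0.0
[279.17037755 284.94815489]
centre mm [523.  244.1] axes [46.6 47.2] px [280.5 283.5]
t 3.75 tcp [0.5235 0.2432 0.0776] shift cm [ 0.06  0.08 -0.04]
tilt x,y deg [0.07 0.02] y-axis deg 88.84
wz 0.0 or -180.0 q6 -1.31
```

View pics/w3.png

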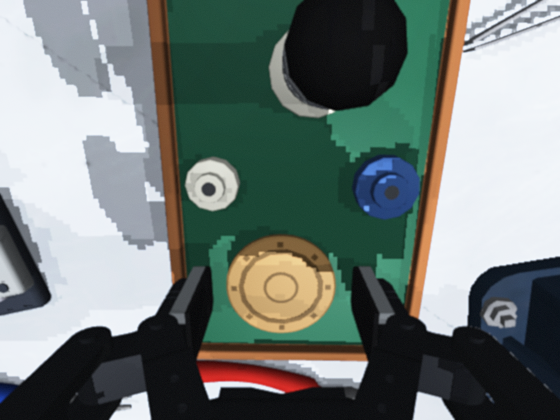

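The back sits centred between the pads at (280,284), so I close the gripper and lift.

```bash
Z='not used'; python3 -m inch '[{"dx":0,"dy":0.08,"dz":0,"wx":0,"wy":0,"wz":0},{"dx":0,"dy":0,"dz":0,"wx":0,"wy":0,"wz":0},{"dx":0,"dy":0,"dz":0,"wx":0,"wy":0,"wz":0},{"dx":0,"dy":0,"dz":0,"wx":0,"wy":0,"wz":0},{"dx":0,"dy":0,"dz":0,"wx":0,"wy":0,"wz":0},{"dx":0,"dy":0,"dz":0,"wx":0,"wy":0,"wz":0}]' 0.3 30
```

```text
t: 4.5
tcp_pos: [0.5234, 0.2439, 0.0778]
tool_rot: [0.01, 1.0, 0.0, 0.0]
force: [-1.0, -0.2, 5.4]
finger_gap: 0.523
gripper_force: 29.9
```

```bash
python3 -m inch '[{"dx":0,"dy":0,"dz":-0.5,"wx":0,"wy":0,"wz":0},{"dx":0,"dy":0,"dz":-1,"wx":0,"wy":0,"wz":0},{"dx":0,"dy":0,"dz":-2,"wx":0,"wy":0,"wz":0},{"dx":0,"dy":0,"dz":-2.5,"wx":0,"wy":0,"wz":0},{"dx":0,"dy":0,"dz":-2,"wx":0,"wy":0,"wz":0},{"dx":0,"dy":0,"dz":0,"wx":0,"wy":0,"wz":0},{"dx":0,"dy":0,"dz":0,"wx":0,"wy":0,"wz":0}]'
python3 - <<'E'
from h import *
p=eyes.camera_params("wrist"); im=eyes.snapshot("wrist"); cv2.imwrite("pics/w4.png",im[:,:,::-1])
s=sense(); z=s["tcp_pos"][2]-.0622
for dz in (0,.004): b=bronze(im,p,proj(p,(*s["tcp_pos"][:2],z)),z+dz,140); print(b-s["tcp_pos"][:2])
delta([.4876,.095,.16],88.8)
E
```

```text
t: 5.38
tcp_pos: [0.5228, 0.2439, 0.1565]
tool_rot: [0.01, 1.0, -0.0, -0.0]
force: [-1.0, 1.4, -1.2]
finger_gap: 0.521
gripper_force: 30.7
centre mm [522.5 245.1] axes [46.6 47.5] px [281.4 283.8]
[-6.15081298e-05  1.25729567e-03]
centre mm [520.2 245.1] axes [45.2 46.1] px [281.4 283.8]
[-0.00239897  0.00130326]
t 5.42 tcp [0.5226 0.2438 0.1562] shift cm [  3.2  -14.95  -0.37]
tilt x,y deg [-0.09 -0.02] y-axis deg 88.83
wz 0.0 or -180.0 q6 -1.31
```

View pics/w4.png

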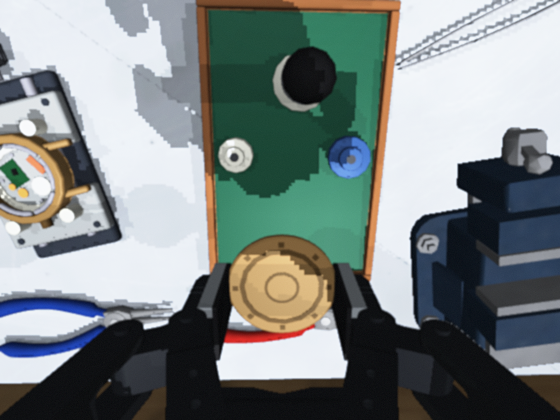

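```bash
python3 -m inch '[{"dx":-0.6,"dy":-2.56,"dz":0,"wx":0,"wy":0,"wz":0},{"dx":-0.6,"dy":-2.56,"dz":0,"wx":0,"wy":0,"wz":0},{"dx":-0.6,"dy":-2.56,"dz":0,"wx":0,"wy":0,"wz":0},{"dx":-0.6,"dy":-2.56,"dz":0,"wx":0,"wy":0,"wz":0},{"dx":-0.6,"dy":-2.56,"dz":0,"wx":0,"wy":0,"wz":0},{"dx":0,"dy":0,"dz":0,"wx":0,"wy":0,"wz":0},{"dx":0,"dy":0,"dz":0,"wx":0,"wy":0,"wz":0}]'
python3 - <<'E'
from h import *
print("box",ray("top",(349,122),.1).round(3),ray("top",(355,205),.1).round(3))
p=eyes.camera_params("wrist"); s=sense(); im=eyes.snapshot("wrist"); cv2.imwrite("pics/w5.png",im[:,:,::-1])
g=proj(p,(.4876,.095,.032)); print(g)
import json; json.dump({k:np.array(v).tolist() for k,v in p.items()},open("w5.json","w"))
x,y=g.astype(int); c=im[max(0,y-110):y+110,max(0,x-120):x+120]; print(max(0,x-120),max(0,y-110))
cv2.imwrite("pics/w5c.png",cv2.resize(c,None,fx=2.5,fy=2.5)[:,:,::-1])
delta([.4876,.095,.156],88.8)
E
```

```text
t: 6.3
tcp_pos: [0.55, 0.1156, 0.1562]
tool_rot: [0.01, 1.0, 0.0, -0.001]
force: [-0.0, -0.2, -0.9]
finger_gap: 0.519
gripper_force: 30.8
box [ 0.626 -0.019  0.1  ] [ 0.466 -0.03   0.1  ]
[239.03276874 127.47550332]
119 17
t 6.35 tcp [0.55   0.116  0.1563] shift cm [ 6.19 -2.22  0.04]
tilt x,y deg [-0.09  0.01] y-axis deg 88.86
wz 0.1 or -179.9 q6 -1.54
```

View pics/w5c.png

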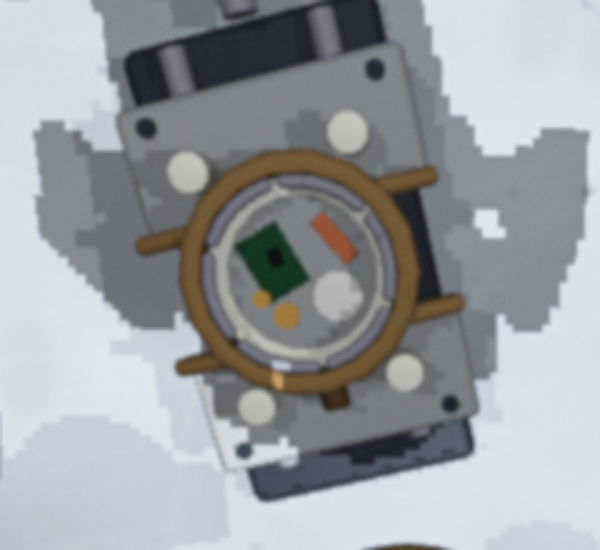

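The rim ring spans crop x 181–419 and y 150–393, which puts its centre at about (239.3,126) in the full picture. I fit the circle properly by removing the lugs.

Run:
```python
from h import *; import json
p=json.load(open("w5.json")); im=cv2.imread("pics/w5.png")[:,:,::-1].copy()
m=cv2.inRange(cv2.cvtColor(im,cv2.COLOR_RGB2HSV),(8,90,60),(26,255,255))
w=np.zeros_like(m); cv2.circle(w,(239,126),60,255,-1); m&=w
ang=np.arange(0,360,4); O=[];I=[]
for a in np.radians(ang):
    rs=[r for r in np.arange(32,52,.25) if m[int(round(126+r*np.sin(a))),int(round(239.3+r*np.cos(a)))]]
    if rs:
        for L,r in ((O,rs[-1]),(I,rs[0])):
            L.append((r,239.3+r*np.cos(a),126+r*np.sin(a)))
for L,n in ((O,"outer"),(I,"inner")):
    L=np.array(L); k=abs(L[:,0]-np.median(L[:,0]))<2; 
    P=np.array([ray(p,q,.032)[:2]*1000 for q in L[k,1:]],np.float32); print(n,k.sum(),cv2.fitEllipse(P))
```

```text
outer 65 ((487.5665588378906, 94.7826156616211), (51.0794792175293, 51.65227127075195), 29.346311569213867)
inner 81 ((487.5165710449219, 94.55842590332031), (43.06496810913086, 43.182640075683594), 30.29140853881836)
```

```bash
python3 -m inch '[{"dx":1.6,"dy":-0.6,"dz":0,"wx":0,"wy":0,"wz":0},{"dx":1.6,"dy":-0.6,"dz":0,"wx":0,"wy":0,"wz":0},{"dx":1.6,"dy":-0.6,"dz":0,"wx":0,"wy":0,"wz":0},{"dx":1.38,"dy":-0.59,"dz":0,"wx":0,"wy":0,"wz":0},{"dx":0,"dy":0,"dz":2.0,"wx":0,"wy":0,"wz":0},{"dx":0,"dy":0,"dz":2.0,"wx":0,"wy":0,"wz":0},{"dx":0,"dy":0,"dz":1.0,"wx":0,"wy":0,"wz":0},{"dx":0,"dy":0,"dz":0,"wx":0,"wy":0,"wz":0},{"dx":0,"dy":0,"dz":0,"wx":0,"wy":0,"wz":0},{"dx":0,"dy":0,"dz":0,"wx":0,"wy":0,"wz":0}]'
python3 - <<'E'
from h import *
delta([.4877,.0933,.1022],88.8); print(sense()["force"])
E
```

```text
t: 7.6
tcp_pos: [0.4887, 0.0927, 0.1075]
tool_rot: [0.01, 1.0, -0.0, 0.001]
force: [0.3, 0.3, -0.1]
finger_gap: 0.523
gripper_force: 30.8
t 7.60 tcp [0.4887 0.0927 0.1075] shift cm [0.1  0.05 0.53]
tilt x,y deg [ 0.08 -0.  ] y-axis deg 88.84
wz 0.0 or -180.0 q6 -1.59
[ 0.28840904  0.28714525 -0.08127614]
```

```bash
python3 -m inch '[{"dx":0.1,"dy":0.05,"dz":0,"wx":0,"wy":0,"wz":0},{"dx":0,"dy":0,"dz":0.2,"wx":0,"wy":0,"wz":0},{"dx":0,"dy":0,"dz":0.2,"wx":0,"wy":0,"wz":0},{"dx":0,"dy":0,"dz":0.1,"wx":0,"wy":0,"wz":0},{"dx":0,"dy":0,"dz":0,"wx":0,"wy":0,"wz":0},{"dx":0,"dy":0,"dz":0,"wx":0,"wy":0,"wz":0}]'
python3 -c "
from h import *
delta([.4877,.0933,.1022],88.8)"
```

```text
t: 8.35
tcp_pos: [0.4873, 0.0932, 0.1026]
tool_rot: [0.01, 1.0, -0.0, 0.0]
force: [-1.0, -0.4, 7.5]
finger_gap: 0.518
gripper_force: 34.7
t 8.35 tcp [0.4873 0.0932 0.1026] shift cm [-0.04  0.01  0.04]
tilt x,y deg [ 0.02 -0.  ] y-axis deg 88.83
wz 0.0 or -180.0 q6 -1.59
```

Force of 7.5 N upward at the expected height means the back rests on the bead. I ease off and open.

```bash
python3 -m inch '[{"dx":0,"dy":0,"dz":-0.05,"wx":0,"wy":0,"wz":0},{"dx":0,"dy":0,"dz":0,"wx":0,"wy":0,"wz":0}]'; python3 -m inch '[{"dx":0,"dy":0,"dz":0,"wx":0,"wy":0,"wz":0},{"dx":0,"dy":0,"dz":0,"wx":0,"wy":0,"wz":0},{"dx":0,"dy":0,"dz":0,"wx":0,"wy":0,"wz":0},{"dx":0,"dy":0,"dz":-1,"wx":0,"wy":0,"wz":0},{"dx":-1,"dy":0,"dz":-2,"wx":0,"wy":0,"wz":0},{"dx":-2.5,"dy":0,"dz":-2.5,"wx":0,"wy":0,"wz":0},{"dx":-2.7,"dy":0,"dz":0,"wx":0,"wy":0,"wz":0},{"dx":0,"dy":0,"dz":0,"wx":0,"wy":0,"wz":0},{"dx":0,"dy":0,"dz":0,"wx":0,"wy":0,"wz":0}]' 0.72
python3 - <<'E'
from h import *
p=eyes.camera_params("wrist"); s=sense(); im=eyes.snapshot("wrist"); cv2.imwrite("pics/w6.png",im[:,:,::-1])
g=proj(p,(.4875,.0946,.0395)); print(g)
x,y=g.astype(int); c=im[max(0,y-110):y+110,max(0,x-120):x+120]; print(max(0,x-120),max(0,y-110))
cv2.imwrite("pics/w6c.png",cv2.resize(c,None,fx=2.5,fy=2.5)[:,:,::-1])
delta([.436,.256,.156],88.8)
E
```

```text
t: 8.6
tcp_pos: [0.4873, 0.0932, 0.1026]
tool_rot: [0.01, 1.0, -0.0, 0.0]
force: [0.0, 0.1, 4.8]
finger_gap: 0.518
gripper_force: 33.3
t: 9.72
tcp_pos: [0.5476, 0.0921, 0.1572]
tool_rot: [0.01, 1.0, 0.0, -0.001]
force: [-0.7, -0.4, -0.1]
finger_gap: 0.718
gripper_force: 0.0
[281.84640684 132.30787413]
161 22
t 9.78 tcp [0.5474 0.0921 0.157 ] shift cm [11.47 16.16  0.14]
tilt x,y deg [-0.19  0.01] y-axis deg 88.84
wz 0.0 or -180.0 q6 -1.59
```

View pics/w6c.png

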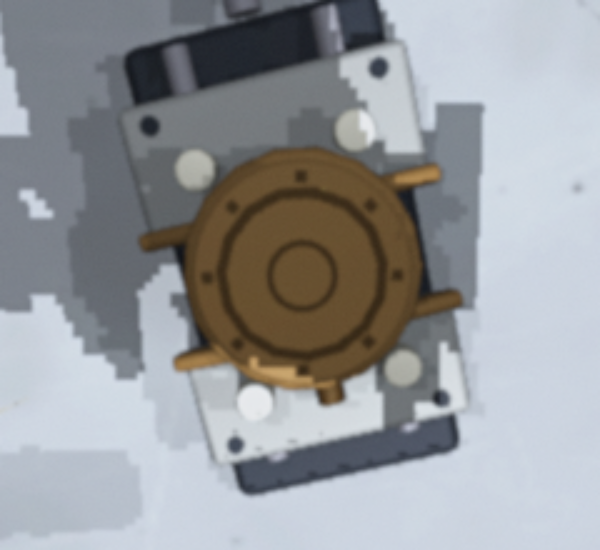

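The back's inner ring is at crop (302,275), i.e. (281.8,132), right where the mouth centre projects, and it lies level. Next is the pusher.

```bash
python3 -m inch '[{"dx":1,"dy":3.24,"dz":-1.2,"wx":0,"wy":0,"wz":0},{"dx":1,"dy":3.24,"dz":-1.1,"wx":0,"wy":0,"wz":0},{"dx":1,"dy":3.24,"dz":0,"wx":0,"wy":0,"wz":0},{"dx":1,"dy":3.24,"dz":0,"wx":0,"wy":0,"wz":0},{"dx":1,"dy":3.24,"dz":0,"wx":0,"wy":0,"wz":0},{"dx":0,"dy":0,"dz":0,"wx":0,"wy":0,"wz":0},{"dx":0,"dy":0,"dz":0,"wx":0,"wy":0,"wz":0}]'
python3 - <<'E'
from h import *
p=eyes.camera_params("wrist"); s=sense(); im=eyes.snapshot("wrist"); cv2.imwrite("pics/w7.png",im[:,:,::-1])
g=proj(p,(.4355,.2555,.0851)); print(g)
m=cv2.inRange(im,(0,0,0),(30,30,30)); w=np.zeros_like(m); cv2.circle(w,tuple(int(v) for v in g),50,255,-1); m&=w
cs,_=cv2.findContours(m,cv2.RETR_EXTERNAL,cv2.CHAIN_APPROX_NONE); c=cv2.convexHull(max(cs,key=cv2.contourArea))
(u,v),r=cv2.minEnclosingCircle(c); X=ray(p,(u,v),.0851); e=cv2.fitEllipse(c); print(u,v,r,e,X)
print(ray(p,e[0],.0851))
delta([X[0],X[1]-.0013,.104],88.8)
x,y=g.astype(int); c=im[max(0,y-110):y+110,max(0,x-120):x+120]; cv2.imwrite("pics/w7c.png",cv2.resize(c,None,fx=2.5,fy=2.5)[:,:,::-1]); print(max(0,x-120),max(0,y-110))
E
```

```text
t: 10.65
tcp_pos: [0.5018, 0.2545, 0.1801]
tool_rot: [0.01, 1.0, -0.0, -0.001]
force: [0.3, -0.1, -0.2]
finger_gap: 0.725
gripper_force: 0.0
[278.65042229 123.20590258]
283.1371765136719 125.78318786621094 22.319475173950195 ((283.0379943847656, 125.94230651855469), (42.35995864868164, 44.566307067871094), 168.51210021972656) [0.43669481 0.25754636 0.0851    ]
[0.43676562 0.2574994  0.0851    ]
t 10.70 tcp [0.5022 0.2541 0.1802] shift cm [6.55 0.08 7.62]
tilt x,y deg [-0.06 -0.04] y-axis deg 88.81
wz 0.0 or -180.0 q6 -1.28
158 13
```

View pics/w7c.png

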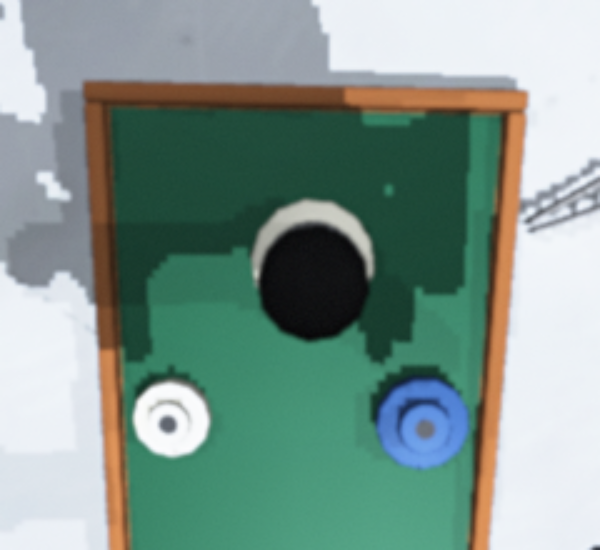

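The cap centre is at crop (313,281), i.e. (283,125), which gives (0.437, 0.256). I move over it, descend and grip.

```bash
python3 -m inch '[{"dx":2.2,"dy":0.03,"dz":0,"wx":0,"wy":0,"wz":0},{"dx":2.2,"dy":0.03,"dz":0,"wx":0,"wy":0,"wz":0},{"dx":2.15,"dy":0.02,"dz":0,"wx":0,"wy":0,"wz":0},{"dx":0,"dy":0,"dz":0,"wx":0,"wy":0,"wz":0},{"dx":0,"dy":0,"dz":2.5,"wx":0,"wy":0,"wz":0},{"dx":0,"dy":0,"dz":2.5,"wx":0,"wy":0,"wz":0},{"dx":0,"dy":0,"dz":1.6,"wx":0,"wy":0,"wz":0},{"dx":0,"dy":0,"dz":1.0,"wx":0,"wy":0,"wz":0},{"dx":0,"dy":0,"dz":0,"wx":0,"wy":0,"wz":0},{"dx":0,"dy":0,"dz":0,"wx":0,"wy":0,"wz":0}]' 0.72
python3 -c "
from h import *
delta([.4367,.2562,.104],88.8)"
```

```text
t: 11.95
tcp_pos: [0.4376, 0.2572, 0.1049]
tool_rot: [0.01, 1.0, 0.0, 0.001]
force: [-0.3, 0.2, 0.3]
finger_gap: 0.719
gripper_force: 0.0
t 11.95 tcp [0.4376 0.2572 0.1049] shift cm [ 0.08 -0.1   0.09]
tilt x,y deg [0.06 0.02] y-axis deg 88.83
wz 0.0 or -180.0 q6 -1.24
```

```bash
python3 -m inch '[{"dx":0.08,"dy":-0.1,"dz":0,"wx":0,"wy":0,"wz":0},{"dx":0,"dy":0,"dz":0,"wx":0,"wy":0,"wz":0},{"dx":0,"dy":0,"dz":0,"wx":0,"wy":0,"wz":0},{"dx":0,"dy":0,"dz":0,"wx":0,"wy":0,"wz":0},{"dx":0,"dy":0,"dz":0,"wx":0,"wy":0,"wz":0},{"dx":0,"dy":0,"dz":0,"wx":0,"wy":0,"wz":0},{"dx":0,"dy":0,"dz":0,"wx":0,"wy":0,"wz":0},{"dx":0,"dy":0,"dz":0,"wx":0,"wy":0,"wz":0}]' 0.05 60
python3 -c "
from h import *
delta([.4367,.2562,.104],88.8)"
```

```text
t: 12.95
tcp_pos: [0.4364, 0.2562, 0.105]
tool_rot: [0.01, 1.0, 0.0, 0.0]
force: [-1.7, 0.3, 4.8]
finger_gap: 0.245
gripper_force: 58.4
t 12.95 tcp [0.4364 0.2562 0.105 ] shift cm [-0.03 -0.    0.1 ]
tilt x,y deg [0.04 0.02] y-axis deg 88.84
wz 0.0 or -180.0 q6 -1.24
```

```bash
python3 -m inch '[{"dx":0,"dy":0,"dz":-1,"wx":0,"wy":0,"wz":0},{"dx":0,"dy":0,"dz":-2.5,"wx":0,"wy":0,"wz":0},{"dx":0,"dy":0,"dz":-2.5,"wx":0,"wy":0,"wz":0},{"dx":-1.1,"dy":-3.24,"dz":0,"wx":0,"wy":0,"wz":0},{"dx":-1.1,"dy":-3.24,"dz":0,"wx":0,"wy":0,"wz":0},{"dx":-1.1,"dy":-3.24,"dz":0,"wx":0,"wy":0,"wz":0},{"dx":-1.1,"dy":-3.24,"dz":0,"wx":0,"wy":0,"wz":0},{"dx":-1,"dy":-3.24,"dz":0,"wx":0,"wy":0,"wz":0},{"dx":0,"dy":0,"dz":0,"wx":0,"wy":0,"wz":0},{"dx":0,"dy":0,"dz":0,"wx":0,"wy":0,"wz":0}]'
python3 - <<'E'
from h import *
p=eyes.camera_params("wrist"); im=eyes.snapshot("wrist"); cv2.imwrite("pics/w8.png",im[:,:,::-1])
delta([.487,.0932,.142],88.8); print(sense()["finger_gap"])
E
```

```text
t: 14.2
tcp_pos: [0.4865, 0.0933, 0.1645]
tool_rot: [0.01, 1.0, 0.0, -0.0]
force: [-0.5, 1.0, -1.1]
finger_gap: 0.243
gripper_force: 58.8
t 14.25 tcp [0.4864 0.0937 0.1645] shift cm [-0.07 -0.05  2.25]
tilt x,y deg [-0.05  0.01] y-axis deg 88.86
wz 0.1 or -179.9 q6 -1.59
0.24319147261026533
```

View pics/w8.png

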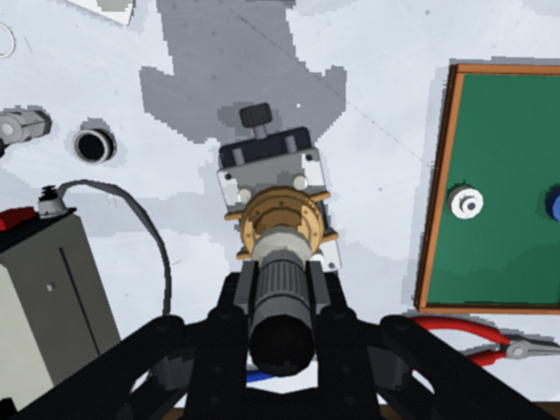

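The pusher is held upright (cap at (282,345), die at (282,245)) over the back at (282,228). I press down, watching the force.

```bash
python3 -m inch '[{"dx":-0.07,"dy":-0.05,"dz":1,"wx":0,"wy":0,"wz":0},{"dx":0,"dy":0,"dz":1,"wx":0,"wy":0,"wz":0},{"dx":0,"dy":0,"dz":0.3,"wx":0,"wy":0,"wz":0},{"dx":0,"dy":0,"dz":0,"wx":0,"wy":0,"wz":0},{"dx":0,"dy":0,"dz":0,"wx":0,"wy":0,"wz":0}]'; python3 -m inch '[{"dx":0,"dy":0,"dz":0.15,"wx":0,"wy":0,"wz":0},{"dx":0,"dy":0,"dz":0.1,"wx":0,"wy":0,"wz":0},{"dx":0,"dy":0,"dz":0,"wx":0,"wy":0,"wz":0}]'
python3 -c "
from h import *
delta([.487,.0932,.1344],88.8)"
```

```text
t: 14.88
tcp_pos: [0.4878, 0.0926, 0.1414]
tool_rot: [0.01, 1.0, -0.0, 0.0]
force: [0.6, -0.6, -0.5]
finger_gap: 0.239
gripper_force: 58.8
t: 15.25
tcp_pos: [0.4878, 0.0925, 0.139]
tool_rot: [0.01, 1.0, 0.0, 0.0]
force: [-0.4, -0.5, -0.8]
finger_gap: 0.241
gripper_force: 58.8
t 15.25 tcp [0.4878 0.0925 0.139 ] shift cm [0.08 0.07 0.46]
tilt x,y deg [0.02 0.  ] y-axis deg 88.83
wz 0.0 or -180.0 q6 -1.59
```

```bash
python3 -m inch '[{"dx":0.05,"dy":0.05,"dz":0,"wx":0,"wy":0,"wz":0},{"dx":0,"dy":0,"dz":0.1,"wx":0,"wy":0,"wz":0},{"dx":0,"dy":0,"dz":0.1,"wx":0,"wy":0,"wz":0},{"dx":0,"dy":0,"dz":0,"wx":0,"wy":0,"wz":0}]';  python3 -m inch '[{"dx":0,"dy":0,"dz":0.1,"wx":0,"wy":0,"wz":0},{"dx":0,"dy":0,"dz":0.1,"wx":0,"wy":0,"wz":0},{"dx":0,"dy":0,"dz":0,"wx":0,"wy":0,"wz":0}]'; python3 -m inch '[{"dx":0,"dy":0,"dz":0.1,"wx":0,"wy":0,"wz":0},{"dx":0,"dy":0,"dz":0,"wx":0,"wy":0,"wz":0}]'
```

```text
t: 15.75
tcp_pos: [0.4877, 0.0931, 0.1375]
tool_rot: [0.01, 1.0, -0.0, 0.001]
force: [0.3, 0.2, 4.8]
finger_gap: 0.242
gripper_force: 58.9
t: 16.12
tcp_pos: [0.4868, 0.093, 0.1345]
tool_rot: [0.01, 1.0, 0.0, -0.001]
force: [-0.8, -0.8, -1.0]
finger_gap: 0.243
gripper_force: 58.8
t: 16.38
tcp_pos: [0.4869, 0.0931, 0.1344]
tool_rot: [0.01, 1.0, -0.0, -0.0]
force: [-1.9, 0.1, 4.9]
finger_gap: 0.238
gripper_force: 59.3
```

It snapped: the force rose, fell away, then hit a hard stop at the home height. I press a little more to make sure.

```bash
python3 -m inch '[{"dx":0,"dy":0,"dz":0.1,"wx":0,"wy":0,"wz":0},{"dx":0,"dy":0,"dz":0,"wx":0,"wy":0,"wz":0}]'; python3 -m inch '[{"dx":0,"dy":0,"dz":0.15,"wx":0,"wy":0,"wz":0},{"dx":0,"dy":0,"dz":0,"wx":0,"wy":0,"wz":0},{"dx":0,"dy":0,"dz":0,"wx":0,"wy":0,"wz":0}]'; python3 -m inch '[{"dx":0,"dy":0,"dz":-0.3,"wx":0,"wy":0,"wz":0},{"dx":0,"dy":0,"dz":-1.5,"wx":0,"wy":0,"wz":0},{"dx":0,"dy":0,"dz":-1.5,"wx":0,"wy":0,"wz":0},{"dx":0,"dy":0,"dz":0,"wx":0,"wy":0,"wz":0},{"dx":0,"dy":0,"dz":0,"wx":0,"wy":0,"wz":0}]'
python3 -c "
from h import *
delta([.4364,.2562,.165],88.8)"
```

```text
t: 16.62
tcp_pos: [0.4869, 0.0931, 0.1343]
tool_rot: [0.01, 1.0, -0.0, 0.0]
force: [-2.6, -0.5, 13.6]
finger_gap: 0.239
gripper_force: 60.1
t: 17.0
tcp_pos: [0.4869, 0.0931, 0.1342]
tool_rot: [0.01, 1.0, -0.0, 0.0]
force: [-5.2, -0.2, 27.4]
finger_gap: 0.244
gripper_force: 61.7
t: 17.62
tcp_pos: [0.4871, 0.093, 0.1645]
tool_rot: [0.01, 1.0, -0.0, 0.0]
force: [-0.2, 0.3, -1.9]
finger_gap: 0.243
gripper_force: 58.8
t 17.62 tcp [0.4871 0.093  0.1645] shift cm [ 5.4  16.21 -0.05]
tilt x,y deg [ 0. -0.] y-axis deg 88.84
wz 0.0 or -180.0 q6 -1.59
```

Home at 27 N with a hard stop. I carry the pusher back to its place and lower it to just above the floor.

```bash
python3 -m inch '[{"dx":1.08,"dy":3.24,"dz":0,"wx":0,"wy":0,"wz":0},{"dx":1.08,"dy":3.24,"dz":0,"wx":0,"wy":0,"wz":0},{"dx":1.08,"dy":3.24,"dz":0,"wx":0,"wy":0,"wz":0},{"dx":1.08,"dy":3.24,"dz":0,"wx":0,"wy":0,"wz":0},{"dx":1.08,"dy":3.24,"dz":0,"wx":0,"wy":0,"wz":0},{"dx":0,"dy":0,"dz":2,"wx":0,"wy":0,"wz":0},{"dx":0,"dy":0,"dz":2,"wx":0,"wy":0,"wz":0},{"dx":0,"dy":0,"dz":1.5,"wx":0,"wy":0,"wz":0},{"dx":0,"dy":0,"dz":0,"wx":0,"wy":0,"wz":0},{"dx":0,"dy":0,"dz":0,"wx":0,"wy":0,"wz":0}]'; python3 -m inch '[{"dx":0,"dy":0,"dz":0.2,"wx":0,"wy":0,"wz":0},{"dx":0,"dy":0,"dz":0.15,"wx":0,"wy":0,"wz":0},{"dx":0,"dy":0,"dz":0,"wx":0,"wy":0,"wz":0},{"dx":0,"dy":0,"dz":0,"wx":0,"wy":0,"wz":0}]'
```

```text
t: 18.88
tcp_pos: [0.4368, 0.256, 0.1095]
tool_rot: [0.01, 1.0, 0.0, 0.0]
force: [0.2, -0.9, -1.4]
finger_gap: 0.242
gripper_force: 58.9
t: 19.38
tcp_pos: [0.4365, 0.2561, 0.1061]
tool_rot: [0.01, 1.0, 0.0, 0.0]
force: [0.1, 0.3, -2.1]
finger_gap: 0.244
gripper_force: 58.9
```

```bash
python3 -m inch '[{"dx":0,"dy":0,"dz":0.1,"wx":0,"wy":0,"wz":0},{"dx":0,"dy":0,"dz":0.05,"wx":0,"wy":0,"wz":0},{"dx":0,"dy":0,"dz":0,"wx":0,"wy":0,"wz":0},{"dx":0,"dy":0,"dz":0,"wx":0,"wy":0,"wz":0}]'; python3 -c "
from h import *
delta([.4364,.2562,.105],88.8)"
```

```text
t: 19.88
tcp_pos: [0.4366, 0.2561, 0.105]
tool_rot: [0.01, 1.0, 0.0, 0.0]
force: [-0.9, -0.1, 5.8]
finger_gap: 0.239
gripper_force: 59.3
t 19.88 tcp [0.4366 0.2561 0.105 ] shift cm [0.02 0.   0.  ]
tilt x,y deg [0.03 0.01] y-axis deg 88.84
wz 0.0 or -180.0 q6 -1.24
```

Contact on the floor (5.8 N). I release, then retreat straight up and to a spot where the wrist camera sees both objects.

```bash
python3 -m inch '[{"dx":0,"dy":0,"dz":0,"wx":0,"wy":0,"wz":0},{"dx":0,"dy":0,"dz":0,"wx":0,"wy":0,"wz":0},{"dx":0,"dy":0,"dz":0,"wx":0,"wy":0,"wz":0},{"dx":0,"dy":0,"dz":0,"wx":0,"wy":0,"wz":0},{"dx":0,"dy":0,"dz":-1,"wx":0,"wy":0,"wz":0},{"dx":0,"dy":0,"dz":-2.5,"wx":0,"wy":0,"wz":0},{"dx":0,"dy":0,"dz":-3,"wx":0,"wy":0,"wz":0},{"dx":0,"dy":0,"dz":-3,"wx":0,"wy":0,"wz":0},{"dx":0,"dy":0,"dz":0,"wx":0,"wy":0,"wz":0}]' 0.72; python3 -m inch '[{"dx":-3,"dy":-3,"dz":0,"wx":0,"wy":0,"wz":0},{"dx":-3,"dy":-3,"dz":0,"wx":0,"wy":0,"wz":0},{"dx":-3,"dy":-3,"dz":0,"wx":0,"wy":0,"wz":0},{"dx":0,"dy":0,"dz":0,"wx":0,"wy":0,"wz":0},{"dx":0,"dy":0,"dz":0,"wx":0,"wy":0,"wz":0},{"dx":0,"dy":0,"dz":0,"wx":0,"wy":0,"wz":0}]'
python3 - <<'E'
from h import *
p=eyes.camera_params("wrist"); im=eyes.snapshot("wrist"); cv2.imwrite("pics/w9.png",im[:,:,::-1])
print(proj(p,(.4875,.0946,.035)),proj(p,(.4367,.2575,.0851)))
E
```

```text
t: 21.0
tcp_pos: [0.4377, 0.2566, 0.202]
tool_rot: [0.01, 1.0, 0.001, 0.003]
force: [-0.7, -0.3, -0.3]
finger_gap: 0.723
gripper_force: 0.0
t: 21.75
tcp_pos: [0.5233, 0.165, 0.199]
tool_rot: [0.01, 1.0, -0.0, -0.001]
force: [-0.7, 0.9, 0.1]
finger_gap: 0.719
gripper_force: 0.0
[174.60194153 164.11377277] [463.63104113  74.90835923]
```

View pics/w9.png

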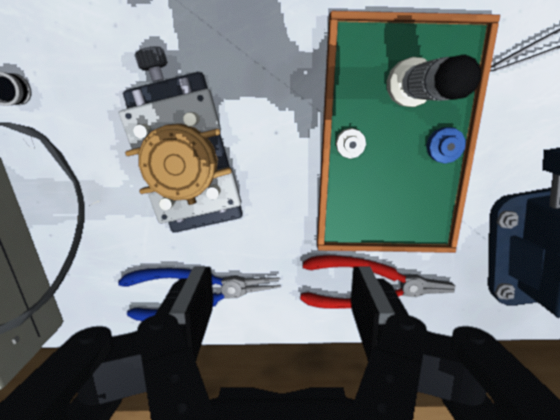

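The back is centred and home at (175,165). The pusher stands upright with its cap at (459,76) and die at (411,82), and nothing else has moved.

```bash
python3 -c "
from station import workorder
print(workorder.sign_off())"
```

```text
the job is handed in; nothing more can be done
None
```

I handed the job in at about 22 s of the 54 s. The back snapped home under the pusher's die (hard stop at home height, 27 N) and looks centred and level in the last picture. The pusher stands upright and released in the tray, and I saw nothing else moved. The hand-in gave no verdict.

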